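# Lay out the tasting display on the bakery counter

## Task

Lay out the tasting display: set each of the three tins, and the oak board from under the two cartons, flat into the wooden plinth whose recess matches its shape and size, the tins standing upright. Slide the board out from under the cartons through the front of the steel holder without lifting or toppling them, and leave the cartons stacked one on the other, standing on the counter in the holder.

Things in the scene. Friction and masses are not known exactly. Their poses are not given: they have to be found in the camera images.
- tin_large: large round metal tin, upright, 60 mm diameter, 70 mm high, about 0.18 kg. Origin: centre of its underside; z up
- tin_small: small round metal tin, upright, 44 mm diameter, 56 mm high, about 0.10 kg. Origin: centre of its underside; z up
- tin_square: square metal tin, upright, 52 x 52 mm, 64 mm high, about 0.17 kg. Origin: centre of its underside; x and y square to its sides, z up
- board: Light oak board 100 x 46 mm, 12 mm thick, 50 g, flat on the counter under the cartons. Origin: centre of its underside; x along its length, z up. Its -x end (dark dot) sticks 41 mm out of the front of the fixed steel carton holder, towards the robot, over free counter. Drawn out along its own -x it is clear of the holder after 60 mm
- carton_lower: Lower of two light smooth cartons stacked on the board, 50 x 46 x 28 mm high, 50 g. Origin: centre of its underside (at the start 24 mm to the +x side of the board's origin); z up. Held in a fixed steel frame, 27 mm high: walls 3 to 7 mm off its sides, back wall, and in front a cross-bar (28 to 33 mm from the origin) under which the board passes with 3 mm to spare; the bar holds the carton back
- carton_upper: Upper carton, standing on the lower one, 50 x 46 x 24 mm high, 40 g, top 64 mm above the counter at the start. Origin: centre of its underside; z up. When the board is out, both cartons have sunk 12 mm and stand on the counter inside the holder
- plinth_large: a fixed flat brown wooden display plinth 86 x 86 mm and 8 mm high, with one recess 4 mm deep in its top, lined dark: a round recess of 72 mm diameter (for the large round tin). Origin: centre of its underside (the recess floor is 4 mm above it, the rim 8 mm); z up, x and y along its sides. Turned by up to 0.3 rad
- plinth_small: a fixed flat brown wooden display plinth 86 x 86 mm and 8 mm high, with one recess 4 mm deep in its top, lined dark: a round recess of 56 mm diameter (for the small round tin). Origin: centre of its underside (the recess floor is 4 mm above it, the rim 8 mm); z up, x and y along its sides. Turned by up to 0.3 rad
- plinth_square: a fixed flat brown wooden display plinth 86 x 86 mm and 8 mm high, with one recess 4 mm deep in its top, lined dark: a square recess 64 x 64 mm (for the square tin). Origin: centre of its underside (the recess floor is 4 mm above it, the rim 8 mm); z up, x and y along its sides, which are also those of the recess. Turned by up to 0.3 rad
- plinth_board: a fixed flat brown wooden display plinth 126 x 72 mm and 8 mm high, with one recess 4 mm deep in its top, lined dark: an oblong recess 112 x 58 mm (for the board, either way round). Origin: centre of its underside (the recess floor is 4 mm above it, the rim 8 mm); z up, x and y along its sides, x along the length of plinth and recess. Turned by up to 0.3 rad
Not all that is in view belongs to the job. Leave any red look-alike of the tin_small alone.

How it is judged:
At the end, for the whole second after the job is handed in: Tins and board rest flat in their matching recesses (within 11 mm of the plinth centre, under 5.8 mm above its underside, tilt under 0.06 rad); the lower carton stands on the counter within 30 mm of its start, the upper one on it within 20 mm, both level; all at rest (horizontal distance between tin_large and plinth_large below 0.011 m and z of tin_large in the frame of plinth_large below 0.0058 m and angle between each of tin_large, tin_small, tin_square, board's own z axis and vertical below 0.06 rad and linear speed of each of tin_large, tin_small, tin_square, board, carton_lower, carton_upper below 0.02 m/s and horizontal distance between tin_small and plinth_small below 0.011 m and z of tin_small in the frame of plinth_small below 0.0058 m and horizontal distance between tin_square and plinth_square below 0.011 m and z of tin_square in the frame of plinth_square below 0.0058 m and horizontal distance between board and plinth_board below 0.011 m and z of board in the frame of plinth_board below 0.0058 m and height (world z) of carton_lower below 0.004 m and distance of carton_lower from where it was at the start of the episode below 0.03 m and horizontal distance between carton_upper and carton_lower below 0.02 m and height (world z) of carton_upper above 0.02 m and angle between each of carton_lower, carton_upper's own z axis and vertical below 0.08 rad); the robot touches nothing.
It fails at once if a carton is toppled (tilted by more than 0.6 rad) (angle between any of carton_lower, carton_upper's own z axis and vertical above 0.6 rad).
It fails at once if a carton is lifted (more than 20 mm above its place at the start) (height (world z) of carton_lower above 0.032 m or height (world z) of carton_upper above 0.06 m).
It also fails if it takes over 120 s, if anything falls off the work surface, if the arm or the gripper's body presses on something with over 40 N, if the wrist force passes 120 N, or if a joint passes its speed limit or range.

## Robot

A 6-joint arm with a two-finger parallel gripper is mounted at the origin on the work surface. World frame = base frame: x ahead of the robot, y to its left, z up, the work surface at z = 0. Lengths are in m, angles in rad, forces in N, time in s.
With the tool pointing down it reaches from about 0.35 to 0.975 m from the base axis. Payload 4.9 kg.
Tool frame: the origin (TCP) lies at the very end of the fingers, on their centre line; the grasp point (between the pads) lies 19 mm behind it (ctrl.grasp_offset is the distance from the TCP to the grasp point, in m); z points along the fingers, y is the line along which they close (so a half turn about z gives the same grasp; the last joint's range is limited). The gripper opens to 85 mm and grips with 20 to 120 N. Pads are 22 mm wide; open, the fingers measure 114 mm over their backs; the gripper's body (76 mm by 85 mm) begins 54 mm behind the grasp point. The pads swing forward as they close: fully open they stand 13 mm farther back than shut.
Start: joints at [-1.46, 0.053, 1.613, -0, 1.476, -0.119], TCP at [0.142, -0.609, 0.231] pointing down, gripper open.
Joint ranges: [-3.01, 3.01], [-1.01, 2.22], [0.06, 2.58], [-1.02, 4.17], [0.09, 2.62], [-3.14, 3.14]. Speed limits (rad/s): [2.57, 2.57, 3.14, 3.14, 3.14, 3.14].

## Interface

Orientations are given as a rotation vector (axis times angle).
In Python, from station import ctrl, optics gives the robot as it stands.
- The arm moves only by the shell command python3 -m handwheel 'ROWS' [OPENING] [FORCE]. ROWS is JSON, a list of rows, each an object of numbers: "tx", "ty", "tz": the shift along the tool's x, y, z in mm; "roll": the turn about the tool's z in rad. A call has 1 to 12 rows; each row shifts and turns the commanded pose from where the row before left it, along the tool's axes as they then stand; what a row does not reach is not made up. A row lasts 1/12 s, in which the tool goes at most 41.7 mm and 7.16 degrees, less where a joint would pass 70% of its speed; a pose out of reach is approached as far as the arm can. A call with a gripper value outside its range is refused whole. OPENING is the finger opening in mm, from 0 to 85.4, set as the call begins (- or left out, the last holds). The fingers move at their own pace and stop on an object; FORCE is the grip in N (left out, the last holds). Time passes only in rows, so rows that do not move let the fingers close. It gives the time, the measured TCP pose, the force, the opening and the grip force at its end, in the units of the state.
- ctrl.get_obs(): the state, without advancing time (a new reading comes with each control period).
- optics.get_image(name): name is "side" or "top"; returns (picture, depth): 480x640x3 uint8, red, green, blue; 480x640 float32, m along the optical axis (not along the pixel's ray), 0 where there is no reading.
- optics.camera_params(name): a dict with "mtx" (3x3 intrinsics, pixels), "extrinsics" (4x4, takes a point from camera to world coordinates). Camera axes: x right, y down, z forward; pixel columns grow to the right and rows downward; lengths in m; the calibration is good to about 2 mm. A picture is of the moment at which its call begins. camera_params takes no time and is no camera call.
- ctrl.finish_job(): hands the job in; it is judged then, once.
The state is a dict: "t": time; "q": joint angles; "dq": joint speeds; "effort": joint torques, N m; "tool_pos": TCP position; "tool_rot": TCP orientation; "contact_force": force on the tool from outside, world axes, zero at the start; "wrist_torque": the same for the moment, N m; "opening": finger opening in m; "grip_force": force on a finger pad.
Only numpy, scipy, OpenCV 4.12 (cv2) and the standard library are available. Lean on these libraries where they do the work, as an engineer would, in place of code of your own. Each camera call takes 0.05 s, during which the arm holds its last target. There are 200 camera calls.

## Working session

There is one attempt and no reset: what is moved stays moved. The work goes in short steps, Python scripts to look and compute and a shell command to move; the robot and the scene stay as the last step left them, time stands still between calls to the robot, and variables do not carry over. Pictures are saved under pics/ and viewed, at most 14 in all, crops included, and the job is handed in when it is done.

```bash
ls; mkdir -p pics
python3 - <<'E'
from station import ctrl, optics
import cv2,numpy as np
for n in("top","side"):
    im,d=optics.get_image(n); cv2.imwrite(f"pics/{n}0.png",im[:,:,::-1]); np.savez(f"{n}0.npz",im=im,d=d)
    p=optics.camera_params(n); print(n,np.round(p["mtx"],1).tolist(),np.round(p["extrinsics"],3).tolist())
print(ctrl.get_obs())
E
```

```text
pics
top [[534.0, 0.0, 323.1], [0.0, 534.0, 241.0], [0.0, 0.0, 1.0]] [[0.026, -0.998, 0.055, 0.396], [-1.0, -0.025, 0.016, 0.033], [-0.015, -0.055, -0.998, 1.338], [0.0, 0.0, 0.0, 1.0]]
side [[465.8, 0.0, 324.9], [0.0, 465.8, 238.7], [0.0, 0.0, 1.0]] [[-1.0, -0.008, 0.028, 0.425], [-0.024, 0.779, -0.626, 0.625], [-0.017, -0.627, -0.779, 0.755], [0.0, 0.0, 0.0, 1.0]]
{'t': 0.1, 'q': array([-1.45999256e+00,  5.33215537e-02,  1.61414697e+00,  1.97750637e-05,
        1.47600793e+00, -1.18984036e-01]), 'dq': array([-0.00048419, -0.00079909, -0.0027785 , -0.00025406,  0.00142985,
       -0.00084392]), 'effort': array([ 4.81812572e-05, -3.94905567e+01, -3.71363282e+01, -1.72828254e-04,
        3.92266302e-03,  1.04155635e-05]), 'tool_pos': array([ 0.14230986, -0.60800655,  0.23017273]), 'tool_rot': array([-3.11900904e+00, -3.59937339e-01, -4.29973166e-05]), 'contact_force': array([-0.86444671, -0.55732808, -0.52358184]), 'wrist_torque': array([ 0.04405061, -0.02607941,  0.02902925]), 'grip_force': 0.0, 'opening': 0.08568274853035412}
```

View pics/top0.png

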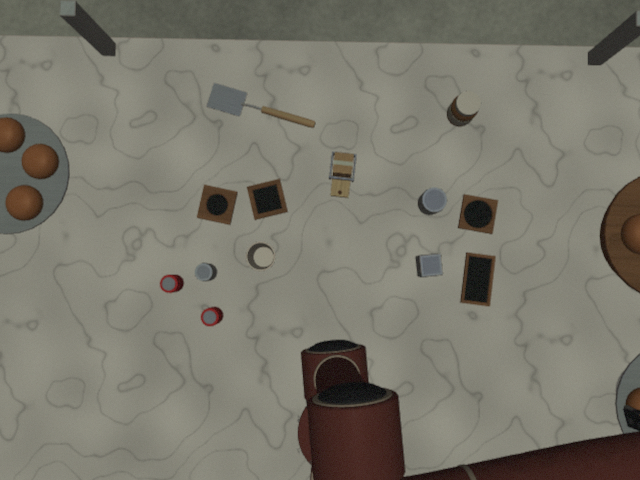

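View pics/side0.png

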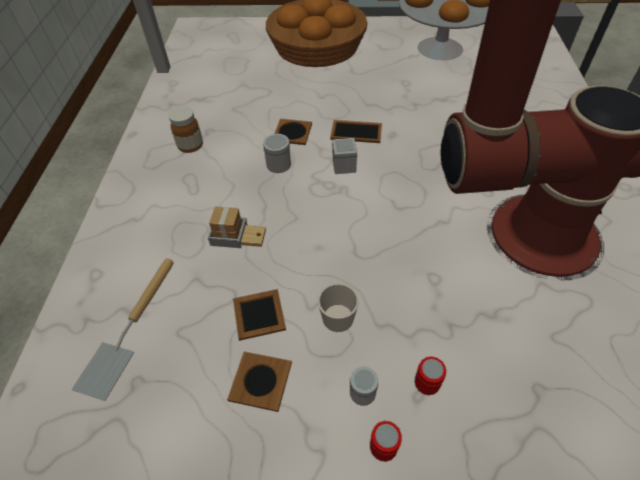

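The top view shows three plain grey tins: square-looking at (430,265), round at (433,201), and small round at (205,272). There are red look-alikes at (171,284) and (211,316), and a white cup at (261,256). The plinths are at (217,204) small round, (267,198) square, (478,213) large round and (478,278) oblong. The holder with the board is at (342,170).

For tin_small, the candidates are (205,272), (171,284) and (211,316). The plain grey one at (205,272) fits, since the other two are red. I'll measure and enlarge that area.

```bash
cat > h.py <<'E'
from station import ctrl, optics
import cv2,numpy as np
P={n:optics.camera_params(n) for n in("top","side")}
def ray(n,uv,z):
    K=P[n]["mtx"];E=P[n]["extrinsics"]; uv=np.atleast_2d(np.float64(uv))
    d=np.c_[uv,np.ones(len(uv))]@np.linalg.inv(K).T@E[:3,:3].T; o=E[:3,3]
    return (o+d*((z-o[2])/d[:,2])[:,None])[:,:2]
def cloud(n,D):
    K=P[n]["mtx"];E=P[n]["extrinsics"]; v,u=np.mgrid[:480,:640]
    d=np.stack([u,v,np.ones_like(u)],-1)@np.linalg.inv(K).T*D[...,None]
    return d@E[:3,:3].T+E[:3,3]
def rect(n,mask,z):
    """world rect (centre mm, sizes mm, angle of long side rad) of the largest blob"""
    c=max(cv2.findContours(mask.astype(np.uint8),0,2)[0],key=cv2.contourArea)
    w=ray(n,c[:,0,:],z)*1000
    (x,y),(a,b),t=cv2.minAreaRect(w.astype(np.float32)); t=np.radians(t)
    if b>a:a,b,t=b,a,t+np.pi/2
    return np.round([x,y,a,b],1),round((t+np.pi/2)%np.pi-np.pi/2,3)
def snap(n):
    im,D=optics.get_image(n); return im,D
def pose():
    o=ctrl.get_obs();from scipy.spatial.transform import Rotation as R
    return np.round(o["tool_pos"]*1000,1),np.round(R.from_rotvec(o["tool_rot"]).as_matrix(),3)
E
python3 - <<'E'
from h import *
out=[]
tops={"large":(433,201,.070),"square":(430,265,.064),"small":(205,272,.056),"carton":(342,160,.064)}
pl={"p_small":(217,204),"p_square":(267,198),"p_large":(478,213),"p_board":(478,278)}
for n in("top","side"):
    f=np.load(n+"0.npz");im,D=f["im"],f["d"];C=cloud(n,D)
    hsv=cv2.cvtColor(im,cv2.COLOR_RGB2HSV)
    brown=((hsv[...,1]>75)&(im[...,0]<170)&(hsv[...,0]<25))
    dark=im.max(2)<55
    K=P[n]["mtx"];Ei=np.linalg.inv(P[n]["extrinsics"])
    def pix(x,y,z):
        c=Ei@[x,y,z,1];q=K@c[:3];return int(q[0]/q[2]),int(q[1]/q[2])
    def win(x,y,z,r):
        u,v=pix(x,y,z);m=np.zeros((480,640),bool);m[max(v-r,0):v+r,max(u-r,0):u+r]=1;return m
    print(n)
    for k,(u,v,z) in tops.items():
        x,y=ray("top",(u,v),z)[0]; w=win(x,y,z,30)
        m=w&(C[...,2]>z-.008)&(C[...,2]<z+.008)
        print(k,rect(n,m,z),"z",np.round(np.median(C[m][:,2]),4),"cen",np.round(C[m][:,:2].mean(0)*1000,1),m.sum())
    for k,(u,v) in pl.items():
        x,y=ray("top",(u,v),.008)[0]; w=win(x,y,.008,26 if n=="top" else 36)
        print(k,"outer",rect(n,w&(brown|dark),.008),"recess",rect(n,w&dark,.008),"z",np.round(np.median(C[w&brown][:,2]),4))
    x,y=ray("top",(341,188),.012)[0]
    oak=win(x,y,.012,14)&(hsv[...,1]>70)&(im[...,0]>110)&(abs(C[...,2]-.012)<.008)
    print("oak",rect(n,oak,.012),oak.sum())
    hold=win(*ray("top",(342,167),.027)[0],.027,24)&(abs(C[...,2]-.027)<.006)
    print("holder",rect(n,hold,.027))
t=np.load("top0.npz")["im"];a=cv2.resize(t[140:330,150:310],None,fx=2.5,fy=2.5,interpolation=2);b=cv2.resize(t[140:330,310:510],None,fx=2,fy=2.5,interpolation=2)
cv2.imwrite("pics/crop1.png",np.hstack([a,b])[:,:,::-1])
E
```

```text
top
large (array([ 572.3, -207.5,   57.6,   57. ]), np.float64(0.016)) z 0.0689 cen [ 572.4 -208.2] 492
square (array([ 416.8, -203.3,   52.2,   51.4]), np.float64(-1.445)) z 0.0627 cen [ 416.8 -203.7] 477
small (array([385.5, 339.6,  41.1,  40.8]), np.float64(-1.544)) z 0.0545 cen [380.8 351.5] 313
carton (array([656.2,  11.1,  51.2,  45.7]), np.float64(-0.086)) z 0.0623 cen [656.9  10.9] 394
p_small outer (array([554.4, 324.5,  84.8,  83.9]), np.float64(1.387)) recess (array([555.1, 324.8,  53. ,  50.5]), np.float64(-1.546)) z 0.0062
p_square outer (array([571.2, 199.1,  84.6,  84.1]), np.float64(0.271)) recess (array([571.6, 198.5,  62.2,  61.9]), np.float64(-1.3)) z 0.0056
p_large outer (array([ 546.8, -328. ,   85.5,   84.3]), np.float64(1.418)) recess (array([ 546.6, -328.4,   68.3,   67.4]), np.float64(0.8)) z 0.0057
p_board outer (array([ 384.9, -329.3,  123.7,   71.6]), np.float64(-0.11)) recess (array([ 384.8, -329.9,  108.8,   56.5]), np.float64(-0.107)) z 0.0052
oak (array([603. ,  16.3,  43.9,  38.6]), np.float64(1.484)) 248
holder (array([657. ,  10.5,  67.3,  62.6]), n
[... 445 characters left out ...]
 326. ,  87. ,  85.8]), np.float64(1.384)) recess (array([553.1, 325.8,  51.9,  51.5]), np.float64(-1.479)) z 0.0076
p_square outer (array([569. , 200.8,  88. ,  84.6]), np.float64(-1.307)) recess (array([569.2, 200.3,  60.7,  59.9]), np.float64(-1.313)) z 0.0073
p_large outer (array([ 543.4, -324.8,   90.5,   86. ]), np.float64(1.406)) recess (array([ 542. , -329.5,   65.6,   58.6]), np.float64(-0.715)) z 0.0069
p_board outer (array([ 381.9, -326.6,  124.2,   77. ]), np.float64(-0.113)) recess (array([ 381.6, -327.9,  106.4,   52.5]), np.float64(-0.104)) z 0.0064
oak (array([601. ,  17.2,  46.5,  43.1]), np.float64(1.473)) 340
holder (array([654. ,  13.5,  68.2,  67.2]), np.float64(-0.101))
```

View pics/crop1.png

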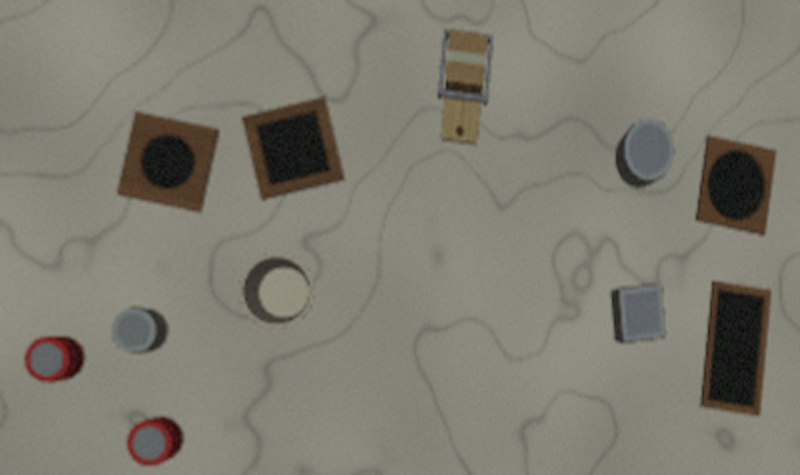

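The enlarged crop confirms that the plain grey tin at full-image pixel (205,272) is tin_small, and that the two beside it are red. The measured sizes and heights match the given ones: large about 58 mm across at z 69, square 52 mm at z 63, and the recesses 53, 62, 68 and 109x56.5 mm. The two cameras differ by about 3 mm, so I use the mean.

```bash
cat > go.py <<'E'
import sys
from h import *
from scipy.spatial.transform import Rotation as R
x,y,z,yaw=map(float,sys.argv[1:])
p,M=pose(); cur=np.arctan2(M[1,0],M[0,0]); r=(cur-yaw+np.pi/2)%np.pi-np.pi/2
N=M@R.from_euler("z",r).as_matrix(); d=N.T@(np.array([x,y,z])-p)
n=max(np.abs(d).max()/40,1)
print("at",p,"yaw %.3f tilt %.3f"%(cur,np.arccos(-M[2,2])),"| roll first %.3f (%.1f rows), then t"%(r,abs(r)/.12),np.round(d,1),"norm %.1f rows>=%.1f"%(np.linalg.norm(d),np.linalg.norm(d)/41))
E
python3 go.py 415.5 -202.5 200 0.126
```

```text
at [ 142.3 -608.   230.2] yaw 0.230 tilt 0.000 | roll first 0.104 (0.9 rows), then t [ 322.1 -368.    31. ] norm 490.0 rows>=12.0
```

```bash
python3 -m handwheel '[{"roll":0.104},{"tx":25,"ty":-28,"tz":2},{"tx":25,"ty":-28,"tz":2},{"tx":25,"ty":-28,"tz":3},{"tx":25,"ty":-28,"tz":3},{"tx":25,"ty":-28,"tz":3},{"tx":25,"ty":-28,"tz":3},{"tx":25,"ty":-28,"tz":3},{"tx":25,"ty":-28,"tz":3},{"tx":25,"ty":-28,"tz":3},{"tx":25,"ty":-28,"tz":3},{"tx":25,"ty":-28,"tz":3}]' 85; python3 -m handwheel '[{"tx":24,"ty":-30},{"tx":23,"ty":-30},{},{},{}]'; python3 go.py 415.5 -202.5 25 0.126
```

```text
at [ 142.3 -608.   230.2] yaw 0.230 tilt 0.000 | roll first 0.104 (0.9 rows), then t [ 322.1 -367.7  206. ] norm 530.5 rows>=12.9$[0]: bad value
$[0]: bad value
```

```bash
python3 -m handwheel '[{"tx":0,"ty":0,"tz":0,"roll":0.104}]' 85; python3 -m handwheel --help | head -20
```

```text
t: 0.18
tool_pos: [0.1423, -0.6081, 0.2304]
tool_rot: [-3.134, -0.195, 0.0]
contact_force: [-0.6, 0.1, -0.6]
opening: 0.0848
grip_force: 0.0invalid input: not JSON, or not a number
```

```bash
python3 -m handwheel '[{"tx":25,"ty":-28,"tz":2,"roll":0},{"tx":25,"ty":-28,"tz":2,"roll":0},{"tx":25,"ty":-28,"tz":3,"roll":0},{"tx":25,"ty":-28,"tz":3,"roll":0},{"tx":25,"ty":-28,"tz":3,"roll":0},{"tx":25,"ty":-28,"tz":3,"roll":0},{"tx":25,"ty":-28,"tz":3,"roll":0},{"tx":25,"ty":-28,"tz":3,"roll":0},{"tx":25,"ty":-28,"tz":3,"roll":0},{"tx":25,"ty":-28,"tz":3,"roll":0},{"tx":25,"ty":-28,"tz":3,"roll":0}]' 85; python3 -m handwheel '[{"tx":24,"ty":-30,"tz":0,"roll":0},{"tx":23,"ty":-30,"tz":0,"roll":0},{"tx":0,"ty":0,"tz":0,"roll":0},{"tx":0,"ty":0,"tz":0,"roll":0},{"tx":0,"ty":0,"tz":0,"roll":0}]'; python3 go.py 415.5 -202.5 25 0.126
```

```text
t: 1.1
tool_pos: [0.377, -0.2666, 0.1998]
tool_rot: [-3.135, -0.197, 0.0]
contact_force: [1.4, -0.3, 0.4]
opening: 0.0853
grip_force: 0.0
t: 1.52
tool_pos: [0.4154, -0.2032, 0.2]
tool_rot: [3.135, 0.198, -0.001]
contact_force: [0.6, 0.2, 0.4]
opening: 0.0848
grip_force: 0.0
at [ 415.4 -203.2  200. ] yaw 0.126 tilt 0.000 | roll first 0.000 (0.0 rows), then t [  0.4  -0.7 175. ] norm 175.0 rows>=4.3
```

```bash
python3 -m handwheel '[{"tx":0,"ty":-1,"tz":35,"roll":0},{"tx":0,"ty":0,"tz":35,"roll":0},{"tx":0,"ty":0,"tz":35,"roll":0},{"tx":0,"ty":0,"tz":35,"roll":0},{"tx":0,"ty":0,"tz":35,"roll":0},{"tx":0,"ty":0,"tz":0,"roll":0},{"tx":0,"ty":0,"tz":0,"roll":0}]' && python3 -m handwheel '[{"tx":0,"ty":0,"tz":0,"roll":0},{"tx":0,"ty":0,"tz":0,"roll":0},{"tx":0,"ty":0,"tz":0,"roll":0},{"tx":0,"ty":0,"tz":0,"roll":0},{"tx":0,"ty":0,"tz":0,"roll":0},{"tx":0,"ty":0,"tz":0,"roll":0},{"tx":0,"ty":0,"tz":0,"roll":0},{"tx":0,"ty":0,"tz":0,"roll":0}]' 30 40; python3 go.py 570 200 150 0.266
```

```text
t: 2.1
tool_pos: [0.4133, -0.2022, 0.0236]
tool_rot: [-3.132, -0.193, 0.007]
contact_force: [-0.5, -1.4, 0.3]
opening: 0.0847
grip_force: 0.0
t: 2.77
tool_pos: [0.4175, -0.2037, 0.0284]
tool_rot: [3.131, 0.198, 0.006]
contact_force: [-1.7, -1.4, 6.6]
opening: 0.0518
grip_force: 43.1
at [ 417.5 -203.7   28.4] yaw 0.126 tilt 0.000 | roll first -0.140 (1.2 rows), then t [ 253.7 -348.9 -122.6] norm 448.4 rows>=10.9
```

```bash
python3 -m handwheel '[{"tx":0,"ty":0,"tz":-20,"roll":0},{"tx":0,"ty":0,"tz":-35,"roll":0},{"tx":0,"ty":0,"tz":-35,"roll":0},{"tx":0,"ty":0,"tz":-35,"roll":-0.07},{"tx":0,"ty":0,"tz":0,"roll":-0.07},{"tx":0,"ty":0,"tz":0,"roll":0},{"tx":0,"ty":0,"tz":0,"roll":0}]'; python3 go.py 570 200 150 0.266
```

```text
t: 3.35
tool_pos: [0.4154, -0.2019, 0.1506]
tool_rot: [3.114, 0.414, 0.001]
contact_force: [-0.5, -0.4, -2.0]
opening: 0.0516
grip_force: 42.5
at [ 415.4 -201.9  150.6] yaw 0.264 tilt 0.000 | roll first -0.002 (0.0 rows), then t [ 254.7 -347.     0.8] norm 430.5 rows>=10.5
```

```bash
python3 -m handwheel '[{"tx":10,"ty":-14,"tz":0,"roll":0},{"tx":21,"ty":-29,"tz":0,"roll":0},{"tx":23,"ty":-31,"tz":0,"roll":0},{"tx":23,"ty":-31,"tz":0,"roll":0},{"tx":23,"ty":-31,"tz":0,"roll":0},{"tx":23,"ty":-31,"tz":0,"roll":0},{"tx":23,"ty":-31,"tz":0,"roll":0},{"tx":23,"ty":-31,"tz":0,"roll":0},{"tx":23,"ty":-31,"tz":0,"roll":0},{"tx":23,"ty":-31,"tz":0,"roll":0},{"tx":21,"ty":-31,"tz":0,"roll":0},{"tx":19,"ty":-25,"tz":0,"roll":0}]'; python3 -m handwheel '[{"tx":0,"ty":0,"tz":20,"roll":0},{"tx":0,"ty":0,"tz":30,"roll":0},{"tx":0,"ty":0,"tz":30,"roll":0},{"tx":0,"ty":0,"tz":20,"roll":0},{"tx":0,"ty":0,"tz":0,"roll":0},{"tx":0,"ty":0,"tz":0,"roll":0},{"tx":0,"ty":0,"tz":0,"roll":0}]'; python3 go.py 570 200 30 0.266
```

```text
t: 4.35
tool_pos: [0.5692, 0.2021, 0.1476]
tool_rot: [3.114, 0.416, -0.007]
contact_force: [0.2, -0.6, -2.0]
opening: 0.0513
grip_force: 42.5
t: 4.93
tool_pos: [0.5706, 0.1998, 0.0508]
tool_rot: [-3.114, -0.415, -0.0]
contact_force: [0.5, -0.4, -0.4]
opening: 0.0514
grip_force: 42.4
at [570.6 199.8  50.8] yaw 0.265 tilt 0.000 | roll first -0.001 (0.0 rows), then t [-0.5 -0.4 20.8] norm 20.8 rows>=0.5
```

```bash
python3 -m handwheel '[{"tx":0,"ty":0,"tz":6,"roll":0},{"tx":0,"ty":0,"tz":6,"roll":0},{"tx":0,"ty":0,"tz":5,"roll":0},{"tx":0,"ty":0,"tz":3,"roll":0},{"tx":0,"ty":0,"tz":0,"roll":0},{"tx":0,"ty":0,"tz":0,"roll":0},{"tx":0,"ty":0,"tz":0,"roll":0}]'; python3 -m handwheel '[{"tx":0,"ty":0,"tz":0,"roll":0},{"tx":0,"ty":0,"tz":0,"roll":0},{"tx":0,"ty":0,"tz":0,"roll":0},{"tx":0,"ty":0,"tz":0,"roll":0},{"tx":0,"ty":0,"tz":0,"roll":0}]' 80;python3 -m handwheel '[{"tx":0,"ty":0,"tz":-20,"roll":0},{"tx":0,"ty":0,"tz":-40,"roll":0},{"tx":0,"ty":0,"tz":-40,"roll":0},{"tx":0,"ty":0,"tz":-40,"roll":0},{"tx":0,"ty":0,"tz":-20,"roll":0},{"tx":0,"ty":0,"tz":0,"roll":0},{"tx":0,"ty":0,"tz":0,"roll":0}]'
python3 go.py 384.7 341 190 1.35
```

```text
t: 5.52
tool_pos: [0.571, 0.1999, 0.0324]
tool_rot: [3.114, 0.416, 0.001]
contact_force: [-3.6, -1.2, 6.9]
opening: 0.0517
grip_force: 43.9
t: 5.93
tool_pos: [0.5703, 0.1997, 0.03]
tool_rot: [3.114, 0.416, -0.001]
contact_force: [-0.7, -0.7, -0.9]
opening: 0.0799
grip_force: 0.0
t: 6.52
tool_pos: [0.5714, 0.2, 0.1923]
tool_rot: [-3.114, -0.416, -0.006]
contact_force: [0.8, 0.4, -0.3]
opening: 0.08
grip_force: 0.0
at [571.4 200.  192.3] yaw 0.266 tilt 0.000 | roll first -1.084 (9.0 rows), then t [  96.7 -213.1    1.7] norm 234.0 rows>=5.7
```

```bash
python3 -m handwheel '[{"tx":0,"ty":0,"tz":0,"roll":-0.12},{"tx":0,"ty":0,"tz":0,"roll":-0.12},{"tx":0,"ty":0,"tz":0,"roll":-0.12},{"tx":0,"ty":0,"tz":0,"roll":-0.12},{"tx":0,"ty":0,"tz":0,"roll":-0.12},{"tx":0,"ty":0,"tz":0,"roll":-0.12},{"tx":0,"ty":0,"tz":0,"roll":-0.12},{"tx":0,"ty":0,"tz":0,"roll":-0.12},{"tx":0,"ty":0,"tz":0,"roll":-0.12},{"tx":0,"ty":0,"tz":0,"roll":0}]'; python3 -m handwheel '[{"tx":14,"ty":-30,"tz":0,"roll":0},{"tx":14,"ty":-30,"tz":0,"roll":0},{"tx":14,"ty":-30,"tz":0,"roll":0},{"tx":14,"ty":-31,"tz":0,"roll":0},{"tx":14,"ty":-31,"tz":0,"roll":0},{"tx":14,"ty":-31,"tz":0,"roll":0},{"tx":13,"ty":-30,"tz":0,"roll":0},{"tx":0,"ty":0,"tz":0,"roll":0},{"tx":0,"ty":0,"tz":0,"roll":0},{"tx":0,"ty":0,"tz":0,"roll":0}]' 70;python3 go.py 384.7 341 22 1.35
python3 - <<'E'
from h import *
print(ctrl.get_obs()["q"].round(2))
im,D=snap("side"); cv2.imwrite("pics/s1.png",im[:,:,::-1])
E
```

```text
t: 7.35
tool_pos: [0.569, 0.1994, 0.1872]
tool_rot: [-2.453, -1.959, 0.007]
contact_force: [1.1, -1.3, 0.8]
opening: 0.0802
grip_force: 0.0
t: 8.18
tool_pos: [0.3842, 0.3414, 0.1891]
tool_rot: [2.458, 1.956, -0.003]
contact_force: [0.3, -0.2, -0.1]
opening: 0.0698
grip_force: 0.0
at [384.2 341.4 189.1] yaw 1.345 tilt 0.000 | roll first -0.005 (0.0 rows), then t [1.000e-01 7.000e-01 1.671e+02] norm 167.1 rows>=4.1
[ 0.58 -0.19  1.91 -0.    1.42  0.81]
```

View pics/s1.png

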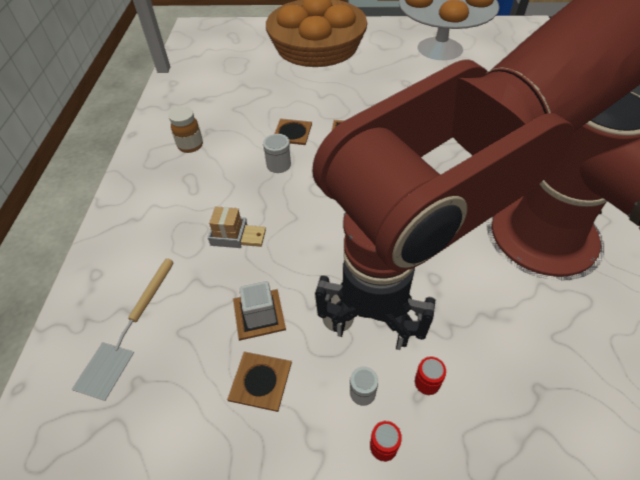

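The side view shows the square tin seated in its plinth at (258,305), with the gripper above tin_small at (364,385). The fingers clear both red tins at (430,375) and (386,440).

```bash
python3 -m handwheel '[{"tx":0,"ty":1,"tz":35,"roll":0},{"tx":0,"ty":0,"tz":35,"roll":0},{"tx":0,"ty":0,"tz":35,"roll":0},{"tx":0,"ty":0,"tz":35,"roll":0},{"tx":0,"ty":0,"tz":27,"roll":0},{"tx":0,"ty":0,"tz":0,"roll":0},{"tx":0,"ty":0,"tz":0,"roll":0}]' && python3 -m handwheel '[{"tx":0,"ty":0,"tz":0,"roll":0},{"tx":0,"ty":0,"tz":0,"roll":0},{"tx":0,"ty":0,"tz":0,"roll":0},{"tx":0,"ty":0,"tz":0,"roll":0},{"tx":0,"ty":0,"tz":0,"roll":0},{"tx":0,"ty":0,"tz":0,"roll":0},{"tx":0,"ty":0,"tz":0,"roll":0},{"tx":0,"ty":0,"tz":0,"roll":0}]' 25 35;  python3 -m handwheel '[{"tx":0,"ty":0,"tz":-20,"roll":0},{"tx":0,"ty":0,"tz":-35,"roll":0},{"tx":0,"ty":0,"tz":-35,"roll":0},{"tx":0,"ty":0,"tz":-35,"roll":0},{"tx":0,"ty":0,"tz":0,"roll":0},{"tx":0,"ty":0,"tz":0,"roll":0}]'; python3 go.py 553.5 325.3 147 1.35
```

```text
t: 8.82
tool_pos: [0.385, 0.34, 0.0217]
tool_rot: [-2.459, -1.955, 0.007]
contact_force: [1.3, -0.3, 0.6]
opening: 0.0702
grip_force: 0.0
t: 9.48
tool_pos: [0.3877, 0.3429, 0.0264]
tool_rot: [2.456, 1.958, 0.009]
contact_force: [-0.5, -0.3, 7.1]
opening: 0.0433
grip_force: 36.4
t: 9.98
tool_pos: [0.387, 0.3428, 0.152]
tool_rot: [2.456, 1.958, 0.011]
contact_force: [-0.4, -0.2, -2.0]
opening: 0.0429
grip_force: 36.3
at [387.  342.8 152. ] yaw 1.346 tilt 0.000 | roll first -0.004 (0.0 rows), then t [ 19.4 166.3   5.9] norm 167.5 rows>=4.1
```

```bash
python3 -m handwheel '[{"tx":2,"ty":15,"tz":0,"roll":0},{"tx":4,"ty":29,"tz":0,"roll":0},{"tx":4,"ty":36,"tz":0,"roll":0},{"tx":4,"ty":36,"tz":0,"roll":0},{"tx":4,"ty":33,"tz":0,"roll":0},{"tx":2,"ty":17,"tz":0,"roll":0},{"tx":0,"ty":0,"tz":20,"roll":0},{"tx":0,"ty":0,"tz":35,"roll":0},{"tx":0,"ty":0,"tz":35,"roll":0},{"tx":0,"ty":0,"tz":0,"roll":0},{"tx":0,"ty":0,"tz":0,"roll":0},{"tx":0,"ty":0,"tz":0,"roll":0}]'; python3 go.py 553.5 325.3 30 1.35
```

```text
t: 10.98
tool_pos: [0.5517, 0.3242, 0.0588]
tool_rot: [2.457, 1.958, 0.0]
contact_force: [-0.4, -0.1, -0.6]
opening: 0.0428
grip_force: 36.4
at [551.7 324.2  58.8] yaw 1.346 tilt 0.000 | roll first -0.004 (0.0 rows), then t [ 1.5  1.5 28.8] norm 28.9 rows>=0.7
```

```bash
python3 -m handwheel '[{"tx":1,"ty":1,"tz":10,"roll":0},{"tx":0,"ty":0,"tz":8,"roll":0},{"tx":0,"ty":0,"tz":6,"roll":0},{"tx":0,"ty":0,"tz":4,"roll":0},{"tx":0,"ty":0,"tz":2,"roll":0},{"tx":0,"ty":0,"tz":0,"roll":0},{"tx":0,"ty":0,"tz":0,"roll":0}]'; python3 -m handwheel '[{"tx":0,"ty":0,"tz":0,"roll":0},{"tx":0,"ty":0,"tz":0,"roll":0},{"tx":0,"ty":0,"tz":0,"roll":0},{"tx":0,"ty":0,"tz":0,"roll":0},{"tx":0,"ty":0,"tz":0,"roll":0}]' 72;python3 -m handwheel '[{"tx":0,"ty":0,"tz":-20,"roll":0},{"tx":0,"ty":0,"tz":-40,"roll":0},{"tx":0,"ty":0,"tz":-40,"roll":0},{"tx":0,"ty":0,"tz":-40,"roll":0},{"tx":0,"ty":0,"tz":-20,"roll":0},{"tx":0,"ty":0,"tz":0,"roll":0},{"tx":0,"ty":0,"tz":0,"roll":0}]'
python3 go.py 597 17.7 100 -0.09
```

```text
t: 11.57
tool_pos: [0.553, 0.3249, 0.0304]
tool_rot: [-2.456, -1.958, 0.001]
contact_force: [-5.4, -2.8, 9.7]
opening: 0.0431
grip_force: 37.4
t: 11.98
tool_pos: [0.5528, 0.3248, 0.0281]
tool_rot: [-2.457, -1.958, 0.0]
contact_force: [-0.6, -0.8, 0.4]
opening: 0.0722
grip_force: 0.0
t: 12.57
tool_pos: [0.5538, 0.3252, 0.1905]
tool_rot: [2.456, 1.957, 0.006]
contact_force: [-0.0, -0.3, -0.0]
opening: 0.0718
grip_force: 0.0
at [553.8 325.2 190.5] yaw 1.346 tilt 0.000 | roll first 1.436 (12.0 rows), then t [ 70.4 302.6  90.1] norm 323.4 rows>=7.9
```

```bash
python3 -m handwheel '[{"tx":0,"ty":0,"tz":0,"roll":0.12},{"tx":0,"ty":0,"tz":0,"roll":0.12},{"tx":0,"ty":0,"tz":0,"roll":0.12},{"tx":0,"ty":0,"tz":0,"roll":0.12},{"tx":0,"ty":0,"tz":0,"roll":0.12},{"tx":0,"ty":0,"tz":0,"roll":0.12},{"tx":0,"ty":0,"tz":0,"roll":0.12},{"tx":0,"ty":0,"tz":0,"roll":0.12},{"tx":0,"ty":0,"tz":0,"roll":0.12},{"tx":0,"ty":0,"tz":0,"roll":0.12},{"tx":0,"ty":0,"tz":0,"roll":0.12},{"tx":0,"ty":0,"tz":0,"roll":0.116}]' 64; python3 -m handwheel '[{"tx":7,"ty":34,"tz":0,"roll":0},{"tx":7,"ty":34,"tz":0,"roll":0},{"tx":7,"ty":34,"tz":0,"roll":0},{"tx":7,"ty":34,"tz":0,"roll":0},{"tx":7,"ty":34,"tz":0,"roll":0},{"tx":7,"ty":34,"tz":0,"roll":0},{"tx":7,"ty":34,"tz":0,"roll":0},{"tx":7,"ty":34,"tz":0,"roll":0},{"tx":7,"ty":30,"tz":0,"roll":0},{"tx":0,"ty":0,"tz":0,"roll":0},{"tx":0,"ty":0,"tz":0,"roll":0},{"tx":0,"ty":0,"tz":0,"roll":0}]';python3 go.py 594 18 8 -0.09
```

```text
t: 13.57
tool_pos: [0.5515, 0.3242, 0.1848]
tool_rot: [3.136, -0.151, -0.007]
contact_force: [0.1, -0.1, 0.6]
opening: 0.0636
grip_force: 0.0
t: 14.57
tool_pos: [0.5873, 0.0187, 0.1862]
tool_rot: [-3.138, 0.142, 0.006]
contact_force: [1.2, -0.8, 0.2]
opening: 0.0642
grip_force: 0.0
at [587.3  18.7 186.2] yaw -0.090 tilt 0.000 | roll first -0.000 (0.0 rows), then t [7.400e+00 1.000e-01 1.782e+02] norm 178.3 rows>=4.3
```

```bash
python3 -m handwheel '[{"tx":7,"ty":0,"tz":35,"roll":0},{"tx":0,"ty":0,"tz":40,"roll":0},{"tx":0,"ty":0,"tz":40,"roll":0},{"tx":0,"ty":0,"tz":40,"roll":0},{"tx":0,"ty":0,"tz":15,"roll":0},{"tx":0,"ty":0,"tz":5,"roll":0},{"tx":0,"ty":0,"tz":0,"roll":0},{"tx":0,"ty":0,"tz":0,"roll":0},{"tx":0,"ty":0,"tz":0,"roll":0},{"tx":0,"ty":0,"tz":0,"roll":0}]' 56;python3 go.py 594 17.5 1 -0.09
python3 - <<'E'
from h import *
im,D=snap("side"); cv2.imwrite("pics/s2.png",cv2.resize(im[170:300,170:330],None,fx=4,fy=4)[:,:,::-1])
E
```

```text
t: 15.4
tool_pos: [0.5973, 0.0178, 0.0159]
tool_rot: [3.138, -0.141, 0.007]
contact_force: [-1.1, 0.5, -0.5]
opening: 0.0559
grip_force: 0.0
at [597.3  17.8  15.9] yaw -0.090 tilt 0.000 | roll first -0.000 (0.0 rows), then t [-3.3  0.6 14.9] norm 15.3 rows>=0.4
```

View pics/s2.png

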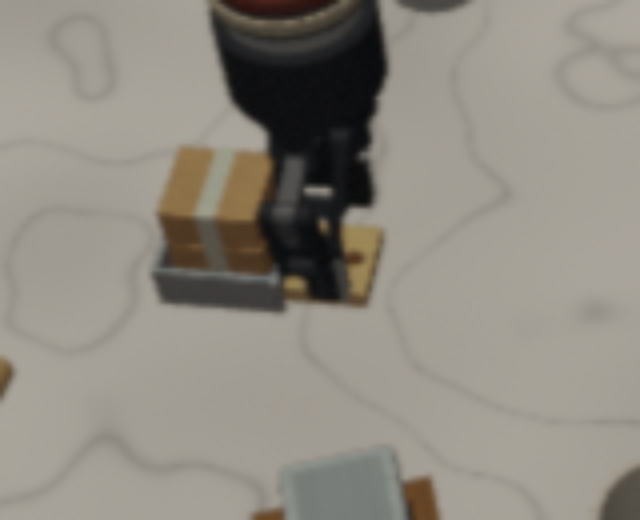

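The side view shows the fingers straddling the exposed end of the board, in front of the holder bar and clear of the cartons. I back off 4 mm, lower and grip.

```bash
python3 -m handwheel '[{"tx":-3,"ty":0,"tz":5,"roll":0},{"tx":0,"ty":0,"tz":3,"roll":0},{"tx":0,"ty":0,"tz":0,"roll":0},{"tx":0,"ty":0,"tz":0,"roll":0},{"tx":0,"ty":0,"tz":0,"roll":0},{"tx":0,"ty":0,"tz":0,"roll":0},{"tx":0,"ty":0,"tz":0,"roll":0},{"tx":0,"ty":0,"tz":0,"roll":0}]' ;python3 go.py 594 17.5 1 -0.09
```

```text
t: 16.12
tool_pos: [0.5925, 0.018, 0.0054]
tool_rot: [3.138, -0.142, 0.0]
contact_force: [-0.1, -0.1, -0.3]
opening: 0.0562
grip_force: 0.0
at [592.5  18.    5.4] yaw -0.090 tilt 0.000 | roll first -0.000 (0.0 rows), then t [1.5 0.4 4.4] norm 4.7 rows>=0.1
```

```bash
python3 -m handwheel '[{"tx":1,"ty":0,"tz":3,"roll":0},{"tx":0,"ty":0,"tz":2,"roll":0},{"tx":0,"ty":0,"tz":0,"roll":0},{"tx":0,"ty":0,"tz":0,"roll":0},{"tx":0,"ty":0,"tz":0,"roll":0},{"tx":0,"ty":0,"tz":0,"roll":0}]' 54;  python3 -m handwheel '[{"tx":0,"ty":0,"tz":0,"roll":0},{"tx":0,"ty":0,"tz":0,"roll":0},{"tx":0,"ty":0,"tz":0,"roll":0},{"tx":0,"ty":0,"tz":0,"roll":0},{"tx":0,"ty":0,"tz":0,"roll":0},{"tx":0,"ty":0,"tz":0,"roll":0},{"tx":0,"ty":0,"tz":0,"roll":0}]' 30 40; python3 go.py 594 17.5 1 -0.09
```

```text
t: 16.62
tool_pos: [0.5934, 0.0179, 0.0003]
tool_rot: [3.138, -0.142, 0.0]
contact_force: [-0.9, 0.2, 0.0]
opening: 0.054
grip_force: 0.0
t: 17.2
tool_pos: [0.5938, 0.0179, 0.0007]
tool_rot: [3.138, -0.142, 0.001]
contact_force: [-0.2, -0.3, 3.1]
opening: 0.045
grip_force: 42.0
at [593.8  17.9   0.7] yaw -0.090 tilt 0.000 | roll first -0.000 (0.0 rows), then t [ 0.2  0.4 -0.3] norm 0.5 rows>=0.0
```

```bash
python3 -m handwheel '[{"tx":-2,"ty":0,"tz":0,"roll":0},{"tx":-4,"ty":0,"tz":0,"roll":0},{"tx":-4,"ty":0,"tz":0,"roll":0},{"tx":-4,"ty":0,"tz":0,"roll":0},{"tx":-4,"ty":0,"tz":0,"roll":0},{"tx":-4,"ty":0,"tz":0,"roll":0},{"tx":-4,"ty":0,"tz":0,"roll":0},{"tx":-4,"ty":0,"tz":0,"roll":0}]'
python3 - <<'E'
from h import *
im,D=snap("side"); cv2.imwrite("pics/s3.png",cv2.resize(im[170:300,170:330],None,fx=4,fy=4)[:,:,::-1])
E
```

```text
t: 17.87
tool_pos: [0.5636, 0.0206, 0.0007]
tool_rot: [3.138, -0.142, 0.002]
contact_force: [2.9, 0.2, 2.5]
opening: 0.0448
grip_force: 42.0
```

View pics/s3.png

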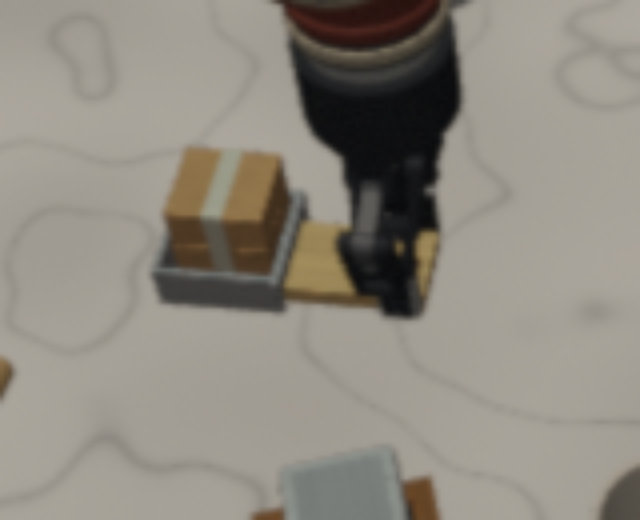

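The board is 30 mm out and the cartons stand behind the bar. I pull the rest out briskly.

```bash
python3 -m handwheel '[{"tx":-8,"ty":0,"tz":0,"roll":0},{"tx":-16,"ty":0,"tz":0,"roll":0},{"tx":-20,"ty":0,"tz":0,"roll":0},{"tx":-20,"ty":0,"tz":0,"roll":0},{"tx":-16,"ty":0,"tz":0,"roll":0},{"tx":-8,"ty":0,"tz":0,"roll":0},{"tx":0,"ty":0,"tz":0,"roll":0},{"tx":0,"ty":0,"tz":0,"roll":0},{"tx":0,"ty":0,"tz":0,"roll":0}]'
python3 - <<'E'
from h import *
im,D=snap("side"); cv2.imwrite("pics/s4.png",cv2.resize(im[170:300,170:330],None,fx=4,fy=4)[:,:,::-1])
print(pose()[0])
E
```

```text
t: 18.67
tool_pos: [0.4739, 0.0288, 0.0006]
tool_rot: [-3.138, 0.141, 0.007]
contact_force: [-4.7, 0.4, 12.1]
opening: 0.0444
grip_force: 43.0
[473.9  28.8   0.6]
```

View pics/s4.png

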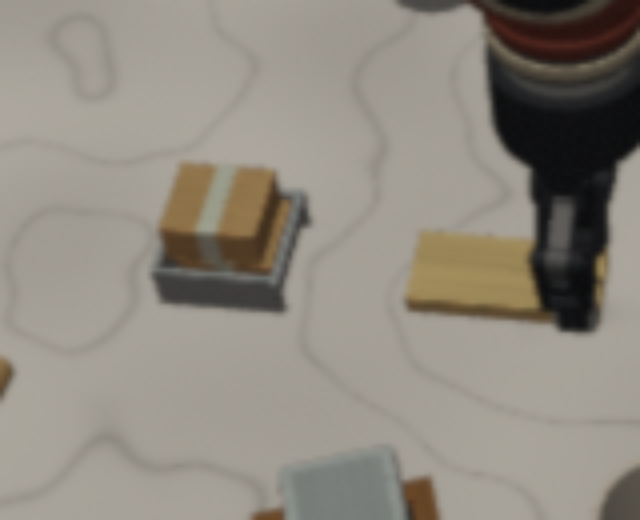

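The board is fully out, and both cartons have sunk and stand in the holder. The upper one has moved back slightly. I release, rise and measure both.

```bash
python3 -m handwheel '[{"tx":0,"ty":0,"tz":0,"roll":0},{"tx":0,"ty":0,"tz":0,"roll":0},{"tx":0,"ty":0,"tz":0,"roll":0},{"tx":0,"ty":0,"tz":-20,"roll":0},{"tx":-20,"ty":0,"tz":-35,"roll":0},{"tx":-30,"ty":0,"tz":-35,"roll":0},{"tx":-30,"ty":0,"tz":-35,"roll":0},{"tx":0,"ty":0,"tz":0,"roll":0},{"tx":0,"ty":0,"tz":0,"roll":0}]' 56
python3 - <<'E'
from h import *
for n in("top","side"):
    im,D=snap(n);C=cloud(n,D);hsv=cv2.cvtColor(im,cv2.COLOR_RGB2HSV);h=C[...,2]
    X,Y=C[...,0],C[...,1]
    m=(abs(X-.51)<.08)&(abs(Y-.025)<.05)&(hsv[...,1]>60)&(im[...,0]>90)&(abs(h-.012)<.01)
    print(n,"board",rect(n,m,.012),m.sum())
    b=(abs(X-.655)<.06)&(abs(Y-.012)<.06)
    m=b&(abs(h-.052)<.007); print("upper",rect(n,m,.052),np.median(h[m]))
    m=b&(abs(h-.028)<.004)&(hsv[...,1]>60); print("lower vis",m.sum(),np.round([X[m].min(),X[m].max(),np.median(h[m])],3) if m.any() else "")
    cv2.imwrite(f"pics/{n}5.png",im[:,:,::-1])
E
python3 go.py 512 25.5 20 -0.09
```

```text
t: 19.47
tool_pos: [0.4026, 0.0352, 0.1213]
tool_rot: [3.138, -0.141, 0.011]
contact_force: [-1.2, 0.6, -0.9]
opening: 0.0562
grip_force: 0.0
top board (array([512.8,  24.7,  98.8,  44.6]), np.float64(-0.093)) 695
upper (array([658.4,  11. ,  50.1,  45.8]), np.float64(-0.088)) 0.05067548801620059
lower vis 46 [0.627 0.637 0.028]
side board (array([510.4,  26.6, 100.6,  51.5]), np.float64(-0.043)) 890
upper (array([654.8,  14.2,  52.4,  51. ]), np.float64(-0.092)) 0.0513917723249836
lower vis 115 [0.625 0.682 0.028]
at [401.2  35.3 117.5] yaw -0.090 tilt 0.000 | roll first -0.000 (0.0 rows), then t [111.4  -0.2  97.3] norm 147.9 rows>=3.6
```

The cartons are fine: the top is at 52 mm and the offset is about 5 mm. The board centre is (511.5, 25.7), so I regrasp it at the centre.

```bash
python3 -m handwheel '[{"tx":35,"ty":0,"tz":0,"roll":0},{"tx":38,"ty":0,"tz":10,"roll":0},{"tx":38,"ty":0,"tz":20,"roll":0},{"tx":0,"ty":0,"tz":30,"roll":0},{"tx":0,"ty":0,"tz":30,"roll":0},{"tx":0,"ty":0,"tz":8,"roll":0},{"tx":0,"ty":0,"tz":0,"roll":0},{"tx":0,"ty":0,"tz":0,"roll":0},{"tx":0,"ty":0,"tz":0,"roll":0},{"tx":0,"ty":0,"tz":0,"roll":0},{"tx":0,"ty":0,"tz":0,"roll":0},{"tx":0,"ty":0,"tz":0,"roll":0}]' 56; python3 go.py 511.5 25.7 1 -0.09
```

```text
t: 20.57
tool_pos: [0.5124, 0.0253, 0.0228]
tool_rot: [3.138, -0.141, 0.005]
contact_force: [0.9, -0.1, -0.3]
opening: 0.0563
grip_force: 0.0
at [512.4  25.3  22.8] yaw -0.090 tilt 0.000 | roll first -0.000 (0.0 rows), then t [-1.  -0.3 21.8] norm 21.8 rows>=0.5
```

```bash
python3 -m handwheel '[{"tx":0,"ty":0,"tz":10,"roll":0},{"tx":-1,"ty":0,"tz":7,"roll":0},{"tx":0,"ty":0,"tz":3,"roll":0},{"tx":0,"ty":0,"tz":0,"roll":0},{"tx":0,"ty":0,"tz":0,"roll":0},{"tx":0,"ty":0,"tz":0,"roll":0}]' 54;  python3 -m handwheel '[{"tx":0,"ty":0,"tz":0,"roll":0},{"tx":0,"ty":0,"tz":0,"roll":0},{"tx":0,"ty":0,"tz":0,"roll":0},{"tx":0,"ty":0,"tz":0,"roll":0},{"tx":0,"ty":0,"tz":0,"roll":0},{"tx":0,"ty":0,"tz":0,"roll":0},{"tx":0,"ty":0,"tz":0,"roll":0}]' 30 50; python3 -m handwheel '[{"tx":0,"ty":0,"tz":-10,"roll":0},{"tx":0,"ty":0,"tz":-25,"roll":0},{"tx":0,"ty":0,"tz":-35,"roll":0},{"tx":0,"ty":0,"tz":-30,"roll":0},{"tx":0,"ty":0,"tz":0,"roll":0.018},{"tx":0,"ty":0,"tz":0,"roll":0},{"tx":0,"ty":0,"tz":0,"roll":0}]';python3 go.py 383.5 -328.5 100 -0.108
```

```text
t: 21.07
tool_pos: [0.5104, 0.0254, 0.0011]
tool_rot: [3.138, -0.142, -0.0]
contact_force: [-0.0, 0.4, 0.4]
opening: 0.0541
grip_force: 0.0
t: 21.65
tool_pos: [0.511, 0.0254, 0.0017]
tool_rot: [3.138, -0.142, 0.002]
contact_force: [0.3, -0.3, 4.9]
opening: 0.0447
grip_force: 51.4
t: 22.23
tool_pos: [0.5095, 0.0255, 0.1005]
tool_rot: [-3.137, 0.169, 0.002]
contact_force: [-0.2, 0.1, -0.3]
opening: 0.0444
grip_force: 51.1
at [509.5  25.5 100.5] yaw -0.108 tilt 0.000 | roll first -0.000 (0.0 rows), then t [-87.1 365.5   0.6] norm 375.7 rows>=9.2
```

```bash
python3 -m handwheel '[{"tx":-4,"ty":17,"tz":0,"roll":0},{"tx":-7,"ty":30,"tz":0,"roll":0},{"tx":-8,"ty":34,"tz":0,"roll":0},{"tx":-8,"ty":34,"tz":0,"roll":0},{"tx":-8,"ty":34,"tz":0,"roll":0},{"tx":-8,"ty":34,"tz":0,"roll":0},{"tx":-8,"ty":34,"tz":0,"roll":0},{"tx":-8,"ty":34,"tz":0,"roll":0},{"tx":-8,"ty":34,"tz":0,"roll":0},{"tx":-8,"ty":34,"tz":0,"roll":0},{"tx":-8,"ty":30,"tz":0,"roll":0},{"tx":-4,"ty":16,"tz":0,"roll":0}]';python3 -m handwheel '[{"tx":0,"ty":0,"tz":20,"roll":0},{"tx":0,"ty":0,"tz":30,"roll":0},{"tx":0,"ty":0,"tz":20,"roll":0},{"tx":0,"ty":0,"tz":0,"roll":0},{"tx":0,"ty":0,"tz":0,"roll":0},{"tx":0,"ty":0,"tz":0,"roll":0},{"tx":0,"ty":0,"tz":0,"roll":0}]'; python3 go.py 383.5 -328.5 6 -0.108
python3 - <<'E'
from h import *
t,_=snap("top");s,_=snap("side")
cv2.imwrite("pics/b6.png",np.hstack([cv2.resize(t[170:320,410:550],None,fx=3,fy=3),cv2.resize(s[70:220,240:365],None,fx=3,fy=3)])[:,:,::-1])
E
```

```text
t: 23.23
tool_pos: [0.382, -0.3296, 0.0989]
tool_rot: [-3.135, 0.173, 0.005]
contact_force: [0.2, 0.2, -0.7]
opening: 0.0443
grip_force: 51.2
t: 23.82
tool_pos: [0.3852, -0.3287, 0.0325]
tool_rot: [3.135, -0.169, 0.002]
contact_force: [0.3, -0.3, -1.4]
opening: 0.0443
grip_force: 51.2
at [ 385.2 -328.7   32.5] yaw -0.108 tilt 0.000 | roll first -0.000 (0.0 rows), then t [-1.8 -0.1 26.5] norm 26.6 rows>=0.6
```

View pics/b6.png

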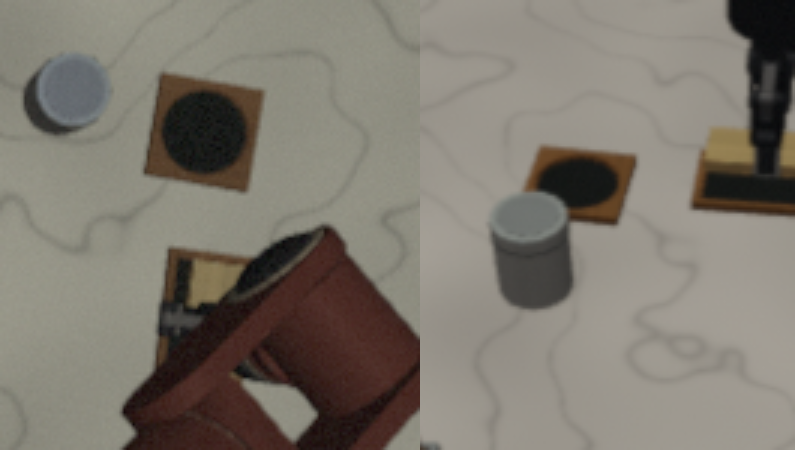

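The board is level and square above its recess. I lower it in.

```bash
python3 -m handwheel '[{"tx":-1,"ty":0,"tz":9,"roll":0},{"tx":0,"ty":0,"tz":7,"roll":0},{"tx":0,"ty":0,"tz":4,"roll":0},{"tx":0,"ty":0,"tz":2,"roll":0},{"tx":0,"ty":0,"tz":2,"roll":0},{"tx":0,"ty":0,"tz":0,"roll":0},{"tx":0,"ty":0,"tz":0,"roll":0},{"tx":0,"ty":0,"tz":0,"roll":0},{"tx":0,"ty":0,"tz":0,"roll":0}]'; python3 go.py 383.5 -328.5 6 -0.108
```

```text
t: 24.67
tool_pos: [0.3837, -0.3282, 0.0075]
tool_rot: [3.137, -0.17, 0.001]
contact_force: [-1.6, -0.4, -0.5]
opening: 0.0444
grip_force: 51.2
at [ 383.7 -328.2    7.5] yaw -0.108 tilt 0.000 | roll first -0.000 (0.0 rows), then t [-0.2  0.3  1.5] norm 1.5 rows>=0.0
```

```bash
python3 -m handwheel '[{"tx":0,"ty":0,"tz":1.5,"roll":0},{"tx":0,"ty":0,"tz":0,"roll":0},{"tx":0,"ty":0,"tz":0,"roll":0},{"tx":0,"ty":0,"tz":0,"roll":0}]'; python3 -m handwheel '[{"tx":0,"ty":0,"tz":0,"roll":0},{"tx":0,"ty":0,"tz":0,"roll":0},{"tx":0,"ty":0,"tz":0,"roll":0},{"tx":0,"ty":0,"tz":-10,"roll":0},{"tx":0,"ty":0,"tz":-30,"roll":0},{"tx":0,"ty":0,"tz":-40,"roll":0},{"tx":0,"ty":0,"tz":-40,"roll":0},{"tx":0,"ty":0,"tz":-40,"roll":0},{"tx":0,"ty":0,"tz":-30,"roll":0},{"tx":0,"ty":0,"tz":0,"roll":0},{"tx":0,"ty":0,"tz":0,"roll":0}]' 56; python3 go.py 571 -206 200 -0.108
```

```text
t: 25.0
tool_pos: [0.3838, -0.3283, 0.006]
tool_rot: [3.136, -0.17, 0.001]
contact_force: [0.2, -0.9, 0.9]
opening: 0.0445
grip_force: 52.2
t: 25.92
tool_pos: [0.3845, -0.3291, 0.1993]
tool_rot: [3.133, -0.17, 0.007]
contact_force: [-0.1, 0.9, -0.7]
opening: 0.0564
grip_force: 0.0
at [ 384.5 -329.1  199.3] yaw -0.108 tilt 0.000 | roll first -0.000 (0.0 rows), then t [ 172.1 -142.5   -0.6] norm 223.4 rows>=5.4
```

```bash
python3 -m handwheel '[{"tx":15,"ty":-12,"tz":0,"roll":0},{"tx":27,"ty":-23,"tz":0,"roll":0},{"tx":29,"ty":-24,"tz":0,"roll":0},{"tx":29,"ty":-24,"tz":0,"roll":0},{"tx":29,"ty":-24,"tz":0,"roll":0},{"tx":27,"ty":-23,"tz":0,"roll":0},{"tx":16,"ty":-12,"tz":0,"roll":0},{"tx":0,"ty":0,"tz":0,"roll":0},{"tx":0,"ty":0,"tz":0,"roll":0},{"tx":0,"ty":0,"tz":0,"roll":0}]' 85
python3 - <<'E'
from h import *
im,D=snap("side"); cv2.imwrite("pics/s7.png",cv2.resize(im[90:210,220:420],None,fx=3.5,fy=3.5)[:,:,::-1])
E
python3 go.py 571 -206 30 -0.108
```

```text
t: 26.75
tool_pos: [0.5685, -0.2052, 0.1939]
tool_rot: [-3.136, 0.17, 0.005]
contact_force: [-0.6, 0.3, 0.0]
opening: 0.085
grip_force: 0.0
at [ 568.5 -205.6  194.4] yaw -0.109 tilt 0.000 | roll first -0.001 (0.0 rows), then t [  2.9   0.3 164.4] norm 164.4 rows>=4.0
```

View pics/s7.png

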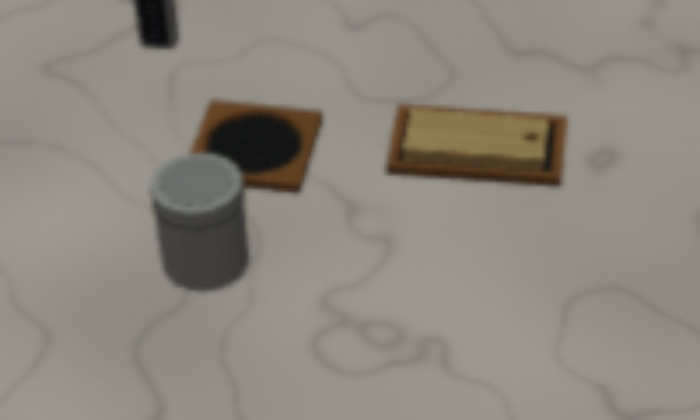

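The side view shows the board seated in its oblong recess at crop (478,140), with the large tin at crop (200,220). Now I grasp the large tin.

```bash
python3 -m handwheel '[{"tx":1,"ty":0,"tz":25,"roll":0},{"tx":0,"ty":0,"tz":35,"roll":0},{"tx":0,"ty":0,"tz":35,"roll":0},{"tx":0,"ty":0,"tz":35,"roll":0},{"tx":0,"ty":0,"tz":30,"roll":0},{"tx":0,"ty":0,"tz":8,"roll":0},{"tx":0,"ty":0,"tz":0,"roll":0},{"tx":0,"ty":0,"tz":0,"roll":0}]' && python3 -m handwheel '[{"tx":0,"ty":0,"tz":0,"roll":0},{"tx":0,"ty":0,"tz":0,"roll":0},{"tx":0,"ty":0,"tz":0,"roll":0},{"tx":0,"ty":0,"tz":0,"roll":0},{"tx":0,"ty":0,"tz":0,"roll":0},{"tx":0,"ty":0,"tz":0,"roll":0},{"tx":0,"ty":0,"tz":0,"roll":0},{"tx":0,"ty":0,"tz":0,"roll":0}]' 40 40; python3 -m handwheel '[{"tx":0,"ty":0,"tz":-15,"roll":0},{"tx":0,"ty":0,"tz":-25,"roll":0},{"tx":0,"ty":0,"tz":-30,"roll":0},{"tx":0,"ty":0,"tz":-20,"roll":0},{"tx":0,"ty":0,"tz":0,"roll":0},{"tx":0,"ty":0,"tz":0,"roll":0},{"tx":0,"ty":0,"tz":0,"roll":0}]'; python3 go.py 545.3 -327 100 -0.108
```

```text
t: 27.47
tool_pos: [0.5708, -0.2063, 0.0286]
tool_rot: [3.137, -0.171, 0.001]
contact_force: [0.7, 0.1, 0.0]
opening: 0.0849
grip_force: 0.0
t: 28.13
tool_pos: [0.573, -0.2067, 0.0311]
tool_rot: [3.134, -0.17, 0.008]
contact_force: [-0.0, -1.4, 7.1]
opening: 0.0588
grip_force: 43.7
t: 28.72
tool_pos: [0.5701, -0.205, 0.1166]
tool_rot: [-3.136, 0.17, 0.002]
contact_force: [-1.3, -0.3, -1.3]
opening: 0.0589
grip_force: 43.5
at [ 570.1 -205.   116.6] yaw -0.108 tilt 0.000 | roll first -0.000 (0.0 rows), then t [-11.5 124.   16.5] norm 125.6 rows>=3.1
```

```bash
python3 -m handwheel '[{"tx":-1,"ty":14,"tz":0,"roll":0},{"tx":-3,"ty":28,"tz":0,"roll":0},{"tx":-3,"ty":35,"tz":0,"roll":0},{"tx":-3,"ty":30,"tz":0,"roll":0},{"tx":-1,"ty":16,"tz":0,"roll":0},{"tx":0,"ty":0,"tz":20,"roll":0},{"tx":0,"ty":0,"tz":25,"roll":0},{"tx":0,"ty":0,"tz":15,"roll":0},{"tx":0,"ty":0,"tz":0,"roll":0},{"tx":0,"ty":0,"tz":0,"roll":0},{"tx":0,"ty":0,"tz":0,"roll":0},{"tx":0,"ty":0,"tz":0,"roll":0}]'; python3 go.py 545.3 -327 34 -0.108
```

```text
t: 29.72
tool_pos: [0.5477, -0.327, 0.0594]
tool_rot: [3.135, -0.169, 0.004]
contact_force: [-0.2, -0.2, -1.4]
opening: 0.0588
grip_force: 43.6
at [ 547.7 -327.    59.4] yaw -0.107 tilt 0.000 | roll first 0.001 (0.0 rows), then t [-2.4  0.2 25.4] norm 25.5 rows>=0.6
```

```bash
python3 -m handwheel '[{"tx":-1,"ty":0,"tz":9,"roll":0},{"tx":0,"ty":0,"tz":6,"roll":0},{"tx":0,"ty":0,"tz":4,"roll":0},{"tx":0,"ty":0,"tz":3,"roll":0},{"tx":0,"ty":0,"tz":2,"roll":0},{"tx":0,"ty":0,"tz":0,"roll":0},{"tx":0,"ty":0,"tz":0,"roll":0},{"tx":0,"ty":0,"tz":0,"roll":0},{"tx":0,"ty":0,"tz":0,"roll":0}]'; python3 go.py 545.3 -327 34 -0.108
```

```text
t: 30.47
tool_pos: [0.5456, -0.3263, 0.0352]
tool_rot: [-3.136, 0.17, 0.001]
contact_force: [-4.7, 2.6, 7.8]
opening: 0.059
grip_force: 44.4
at [ 545.6 -326.3   35.2] yaw -0.108 tilt 0.000 | roll first -0.000 (0.0 rows), then t [-0.2  0.7  1.2] norm 1.4 rows>=0.0
```

```bash
python3 -m handwheel '[{"tx":0,"ty":0,"tz":0,"roll":0},{"tx":0,"ty":0,"tz":0,"roll":0},{"tx":0,"ty":0,"tz":0,"roll":0},{"tx":0,"ty":0,"tz":0,"roll":0},{"tx":0,"ty":0,"tz":0,"roll":0}]' 84;python3 -m handwheel '[{"tx":0,"ty":0,"tz":-20,"roll":0},{"tx":0,"ty":0,"tz":-40,"roll":0},{"tx":0,"ty":0,"tz":-40,"roll":0},{"tx":0,"ty":0,"tz":-40,"roll":0},{"tx":0,"ty":0,"tz":-20,"roll":0},{"tx":0,"ty":-30,"tz":0,"roll":0},{"tx":-20,"ty":-30,"tz":0,"roll":0},{"tx":-20,"ty":-30,"tz":0,"roll":0},{"tx":-20,"ty":-30,"tz":0,"roll":0},{"tx":-20,"ty":-30,"tz":0,"roll":0},{"tx":-20,"ty":-30,"tz":0,"roll":0},{"tx":-20,"ty":-30,"tz":0,"roll":0}]';python3 -m handwheel '[{"tx":0,"ty":0,"tz":0,"roll":0},{"tx":0,"ty":0,"tz":0,"roll":0},{"tx":0,"ty":0,"tz":0,"roll":0}]'
python3 - <<'E'
from h import *
for n in("top","side"):
    im,D=snap(n);C=cloud(n,D);X,Y,h=C[...,0],C[...,1],C[...,2]
    cv2.imwrite(f"pics/{n}8.png",im[:,:,::-1])
    for k,x,y,z in(("large",.5455,-.327,.074),("small",.5535,.3253,.060),("square",.570,.200,.068),("board",.3835,-.3285,.016),("upper",.6565,.0126,.052)):
        m=(abs(X-x)<.065)&(abs(Y-y)<.055)&(abs(h-z)<.006)
        if k=="board": m&=(im[...,0]>110)
        if m.sum()>30: print(n,k,*rect(n,m,z),"z",np.round(np.median(h[m]),4))
E
```

```text
t: 30.88
tool_pos: [0.5455, -0.3264, 0.0334]
tool_rot: [-3.137, 0.17, 0.0]
contact_force: [-0.4, 0.1, -0.0]
opening: 0.0844
grip_force: 0.0
t: 31.88
tool_pos: [0.4479, -0.1034, 0.1934]
tool_rot: [-3.137, 0.171, -0.0]
contact_force: [1.0, 0.6, 0.0]
opening: 0.0841
grip_force: 0.0
t: 32.13
tool_pos: [0.4493, -0.105, 0.194]
tool_rot: [3.136, -0.169, 0.002]
contact_force: [0.2, -0.1, 0.5]
opening: 0.0839
grip_force: 0.0
top large [ 546.  -326.3   59.    57.1] -1.547 z 0.0729
top small [553.5 320.9  43.6  41.2] 0.039 z 0.0591
top square [569.8 197.6  52.2  51.2] 0.275 z 0.0666
top board [ 386.4 -328.6   96.7   44. ] -0.114 z 0.0148
top upper [658.2  11.   50.4  45.8] -0.089 z 0.0503
side large [ 542.6 -321.5   64.5   56. ] -1.516 z 0.0738
side small [551.2 323.9  43.1  43. ] -1.553 z 0.06
side square [566.9 201.7  56.   51.7] -1.302 z 0.068
side board [ 383.5 -329.6   98.5   48.4] -0.116 z 0.0157
side upper [655.2  13.8  51.7  50.2] -0.092 z 0.0515
```

View pics/side8.png

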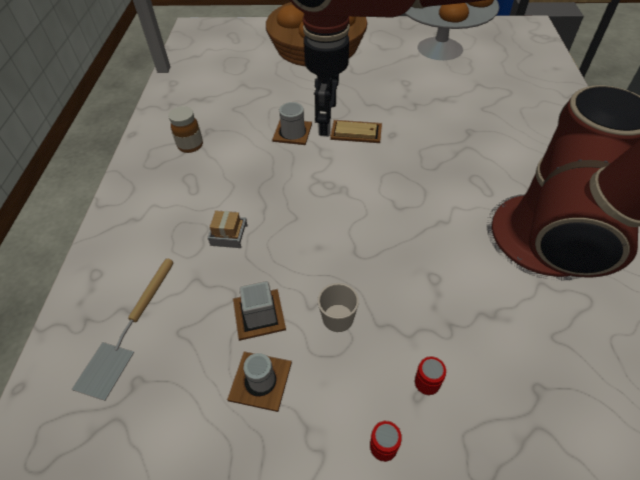

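View pics/top8.png

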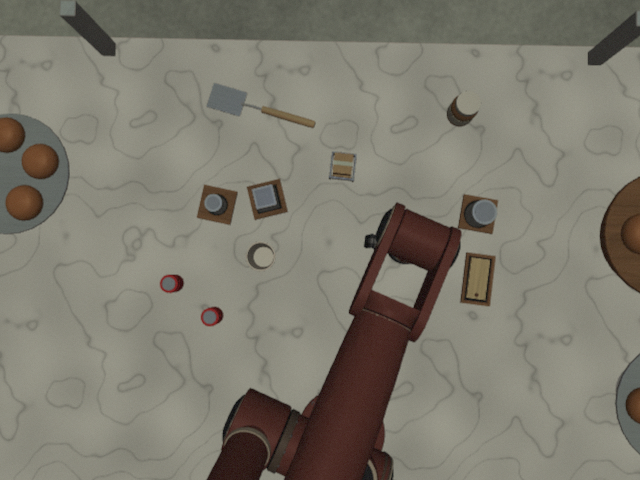

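Both views show each tin and the board in its recess, with tops at 74, 60, 68 and 16 mm and centres within about 3 mm. The cartons are stacked in the holder and the arm is clear.

```bash
python3 -c "
from station import ctrl
print(ctrl.finish_job())"
```

```text
the job is handed in; nothing more can be done
None
```

I handed the job in at about 32 s on the robot's clock: by camera check all three tins and the board sit flat in their matching recesses and the cartons stand stacked in the holder, though the hand-in gave no verdict.

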